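# Tip the grooved forming block brass side up and lay it in its cradle

## Task

Lift the grooved forming block out of its wooden tray, stand it upright on the green bench mat and let go, then push it high on its side so that it topples over and lies on the mat with its grooved brass face up. Then pick it up as it lies and set it down flat in the steel cradle, centred and lengthwise between the two blue fences, brass face still up. Leave everything else on the bench where it is.

Things in the scene. Friction and masses are not known exactly. Their poses are not given: they have to be found in the camera images.
- block: aluminium forming block 36 x 44 x 100 mm, about 0.4 kg, with a grooved brass plate as one 44 x 100 face. Starts standing on end in the tray. Origin: centre of its lower end then. z along its 100 mm length (up at the start), +x (36 thick) out of the brass face, y across its 44 mm width. Brass: ribs across y, grooves 5 mm deep at 12-20, 32-41, 54-64, 78-90 mm along z; other faces smooth.
- block_mid (a point): centre of the block, 50 mm from either end; same axes as the block
- block_face (a point): centre of the grooved brass face, 18 mm from the centre of the block along its +x
- mat_top (a point): centre of the top of the green bench mat, fixed, 260 mm along its x by 240 mm along its y, 4 mm thick; z up; its top is 4 mm above the table
- tray: dark wooden tray, fixed, 132 mm along its x, 72 along its y; walls 20 mm high, 5 thick; floor 5 thick. A wall across the middle parts it into two wells: the block stands in the +x one, about 33 mm from the tray's centre, with some 8 mm of play; the steel cube in the -x one. Origin: centre of its underside. Tray and cradle stand one each side of the mat, either way round.
- cradle_seat (a point): centre of the flat top (black rubber) of the steel cradle, fixed, 10 mm above the table. Its plate is 150 mm along its x, 90 along its y. Two blue fences, 12 mm thick, 14 mm high above the plate, run across y at the two ends, 120 mm clear between them along x; the y sides are open. z up.
- cube: small plain steel doming cube, 36 mm, standing in the other well of the tray (its well is on the tray's -x side); a bystander, to be left alone. Origin: centre of its underside
- loupe: black eye loupe, 40 mm across, 32 mm high; a bystander, to be left alone. Origin: centre of its underside
- wax: orange round wax puck, 52 mm across, 40 mm high; a bystander, to be left alone. Origin: centre of its underside
- jar: amber glass jar with steel cap, 56 mm across, 60 mm high; a bystander, to be left alone. Origin: centre of its underside
- brush: bench brush lying flat beyond the mat; a bystander, to be left alone. Origin: on the tool, at the table
- hammer: small hammer lying flat at the left side of the table; a bystander, to be left alone. Origin: on the tool, at the table
- ring_cone: wooden ring cone, 44 mm foot, 62 mm high, at the right side; a bystander, to be left alone. Origin: centre of its underside
- cradle: the steel cradle itself, origin at the centre of its underside, 10 mm below cradle_seat, same axes
Mind the look-alikes: they are no part of the job. What is meant by the block is not pink, and is the smaller of those in its own colour.

How it is judged (in metres and radians):
On the way, in this order (a step that is already met when the one before it is completed fails the run):
1. the block stands upright on the mat, let go and still (x of block_mid in the frame of mat_top between -0.13 and 0.13 m and y of block_mid in the frame of mat_top between -0.12 and 0.12 m and angle between block's own z axis and vertical below 0.1 rad and z of block in the frame of mat_top between -0.004 and 0.004 m and linear speed of block below 0.03 m/s and angular speed of block below 0.3 rad/s and contact force between the fingers and block below 0.3 N), for 0.2 s.
2. the block lies on the mat, brass face up, untouched and still (x of block_mid in the frame of mat_top between -0.13 and 0.13 m and y of block_mid in the frame of mat_top between -0.12 and 0.12 m and z of block_face in the frame of mat_top above 0.031 m and z of block_mid in the frame of mat_top below 0.022 m and linear speed of block below 0.03 m/s and angular speed of block below 0.3 rad/s and contact force between the fingers and block below 0.3 N), for 0.2 s.
At the end, for the whole second after the job is handed in: the block lies flat on the cradle's plate between the two fences, brass face up, its centre within 13 mm (along the cradle) and 15 mm (across) of the cradle's centre, lengthwise within 0.2 rad (either end first), let go and at rest (x of block_mid in the frame of cradle_seat between -0.013 and 0.013 m and y of block_mid in the frame of cradle_seat between -0.015 and 0.015 m and z of block_face in the frame of cradle_seat above 0.031 m and z of block_mid in the frame of cradle_seat below 0.022 m and linear speed of block below 0.03 m/s and angular speed of block below 0.3 rad/s and contact force between the fingers and block below 0.3 N and angle between the z axis of block and the x axis of cradle, either way round below 0.2 rad); the robot touches nothing.
It fails at once if a bystander is moved by more than 30 mm (distance of any of cube, loupe, wax, jar, brush, hammer, ring_cone from where it was at the start of the episode above 0.03 m).
It also fails if it takes over 61 s, if anything falls off the work surface, if the arm or the gripper's body presses on something with over 40 N, if the wrist force passes 120 N, or if a joint passes its speed limit or range.

## Robot

A 6-joint arm with a two-finger parallel gripper is mounted at the origin on the work surface. World frame = base frame: x ahead of the robot, y to its left, z up, the work surface at z = 0. Lengths are in m, angles in degrees, forces in N, time in s.
With the tool pointing down it reaches from about 0.375 to 0.975 m from the base axis. Payload 3.8 kg.
Tool frame: the origin (TCP) lies at the very end of the fingers, on their centre line; the grasp point (between the pads) lies 19 mm behind it (r.grasp_offset is the distance from the TCP to the grasp point, in m); z points along the fingers, y is the direction in which the jaws open and shut (so a half turn about z gives the same grasp; the last joint's range is limited). The gripper opens to 88 mm and grips with 3 to 60 N. Pads are 18 mm wide; open, the fingers measure 123 mm over their backs; the gripper's body (75 mm by 187 mm) begins 45 mm behind the grasp point.
Start: joints at [-68.234, 15.12, 91.902, -0, 72.978, -2.114], TCP at [0.273, -0.617, 0.239] pointing down, gripper open.
Joint ranges: [-150.88, 150.88], [-54.13, 125.18], [17.81, 147.31], [-75.09, 255.09], [0, 152.58], [-146.25, 146.25]. Speed limits (degrees/s): [147.25, 147.25, 180, 180, 180, 180].

## Interface

Orientations are given as [roll, pitch, yaw] about the fixed x, y, z axes, in that order (R = Rz(yaw) Ry(pitch) Rx(roll)).
In Python, from rig import r, get_image, camera_model gives the robot as it stands. The module is installed in compiled form; this text tells all that it offers.
- The arm moves only by the tool apply_moves, never from a script. Its argument "rows" is a list of rows, each an object with "dr": the turn, a rotation vector about the tool's x, y, z in degrees, a list of three; "delta_pos": the shift along the tool's x, y, z in cm, a list of three; "grip": the finger opening in cm, from 0 to 8.81. A call has 1 to 20 rows; each row is the pose to reach, as a shift and turn from the pose measured when the call began, along the tool's axes at that moment; what a row does not reach only later rows make up. A row lasts 1/8 s, in which the tool goes at most 62.5 mm and 10.7 degrees, less where a joint would pass 70% of its speed; a pose out of reach is approached as far as the arm can. A call with a gripper value outside its range is refused whole. The fingers move at their own pace and stop on an object; "force" is the grip in N (left out, the last holds). Time passes only in rows, so rows that repeat a pose let the fingers close. It gives the time, the measured TCP pose, the force and the opening at its end, in the units of the state.
- r.sense(): the state, without advancing time (a new reading comes with each control period).
- get_image(name): name is "scene" or "top" or "wrist"; returns (picture, depth): 480x640x3 uint8, blue, green, red; 480x640 float32, m along the optical axis (not along the pixel's ray), 0 where there is no reading.
- camera_model(name): a dict with "intrinsics" (3x3 intrinsics, pixels), "distortion" ([k1, k2, p1, p2, k3] as OpenCV has them; the pictures are not rectified), "xyz" and "rotation" of the camera in the world. Camera axes: x right, y down, z forward; pixel columns grow to the right and rows downward; lengths in m; the calibration is good to about 2 mm. A picture is of the moment at which its call begins: read the wrist's pose just before it. camera_model takes no time and is no camera call; for the wrist camera it gives the pose at the moment of the call.
- r.sign_off(): hands the job in, once; it reports no verdict.
The state is a dict: "clock": time; "qpos": joint angles; "qvel": joint speeds; "joint_efforts": joint torques, N m; "eef_pos": TCP position; "tool_rot": TCP orientation; "force": force on the tool from outside, world axes, zero at the start; "wrist_torque": the same for the moment, N m; "grip_width": opening from 0.0 (shut) to 1.0 (fully open).
Only numpy, scipy, OpenCV 4.12 (cv2) and the standard library are available. Lean on these libraries where they do the work, as an engineer would, in place of code of your own. Each camera call takes 0.05 s, during which the arm holds its last target.

## Working session

There is one attempt and no reset: what is moved stays moved. The work goes in short steps, Python scripts to look and compute and a tool call to move; the robot and the scene stay as the last step left them, time stands still between calls to the robot, and variables do not carry over. Pictures are saved under pics/ and viewed, and the job is handed in when it is done.

Besides the shell and the picture viewer there is one more tool, called as name(argument=value, ...), one argument or row to a line, values as JSON. apply_moves: Moves the arm, as the interface text tells. Its arguments: {"type":"object","properties":{"rows":{"type":"array","items":{"type":"object","properties":{"dr":{"type":"array","items":{"type":"number"}},"delta_pos":{"type":"array","items":{"type":"number"}},"grip":{"type":"number"}}}},"force":{"type":"number"}},"required":["rows"]}

```bash
mkdir -p pics; python3 - <<'E'
from rig import r,get_image,camera_model
import cv2,numpy as np
print(r.sense())
for n in ("scene","top","wrist"):
    m=camera_model(n); im,d=get_image(n); cv2.imwrite(f"pics/{n}0.png",im); np.savez(f"{n}0.npz",im=im,d=d,**m)
    print(n,{k:np.round(v,4).tolist() for k,v in m.items()},(d>0).mean())
E
ls
```

```text
{'clock': 0.0, 'qpos': array([-6.82333235e+01,  1.51670883e+01,  9.19790769e+01, -2.33752888e-03,
        7.29784033e+01, -2.11498591e+00]), 'qvel': array([-0.01339687, -0.07117916, -0.12130838, -0.08160541,  0.03161529,
       -0.07073342]), 'joint_efforts': array([ 1.01473153e-03, -5.02097261e+01, -3.56872845e+01,  7.27461465e-02,
        2.93496531e-02, -1.58152829e-04]), 'eef_pos': array([ 0.27299099, -0.6165678 ,  0.23743288]), 'tool_rot': array([-1.79875434e+02, -2.36508922e-03,  2.38823465e+01]), 'force': array([ 0.38742114, -0.03957852,  0.6887435 ]), 'wrist_torque': array([-0.03064419, -0.02606292, -0.06378297]), 'grip_width': 0.9993409445240964}
scene {'intrinsics': [[525.7726, 0.0, 314.4404], [0.0, 525.7726, 228.1493], [0.0, 0.0, 1.0]], 'distortion': [-0.0558, 0.0, 0.0, 0.0, 0.0], 'xyz': [1.6209, -0.2879, 0.9469], 'rotation': [-129.8739, -0.2097, 74.7498]} 0.9936946614583333
top {'intrinsics': [[463.7008, 0.0, 313.7983], [0.0, 463.7008, 247.0361], [0.0, 0.0, 1.0]], 'distortion': [-0.0108, 0.0, 0.0, 0.0, 0.0], 'xyz': [0.4269, 0.0065, 1.1947], 'rotation': [-170.4905, 0.3075, -89.0107]} 0.9961100260416667
wrist {'intrinsics': [[336.4844, 0.0, 317.8723], [0.0, 336.4844, 238.0202], [0.0, 0.0, 1.0]], 'distortion': [0.0145, 0.0, 0.0, 0.0, 0.0], 'xyz': [0.3506, -0.5837, 0.3832], 'rotation': [161.2227, 0.0957, -66.162]} 0.9959733072916667
pics
scene0.npz
top0.npz
wrist0.npz
```

View pics/top0.png

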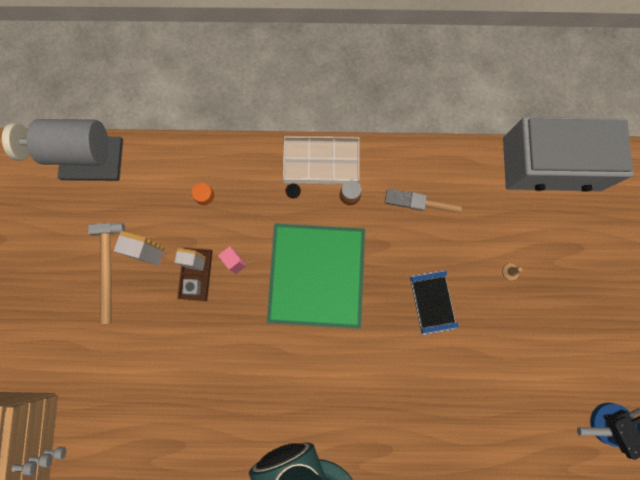

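View pics/scene0.png

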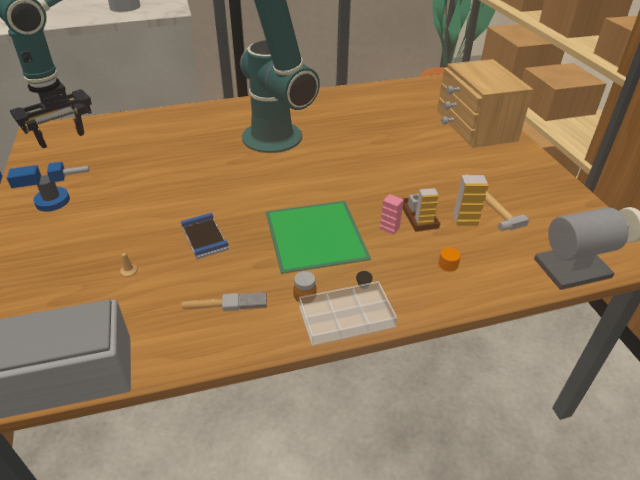

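View pics/wrist0.png

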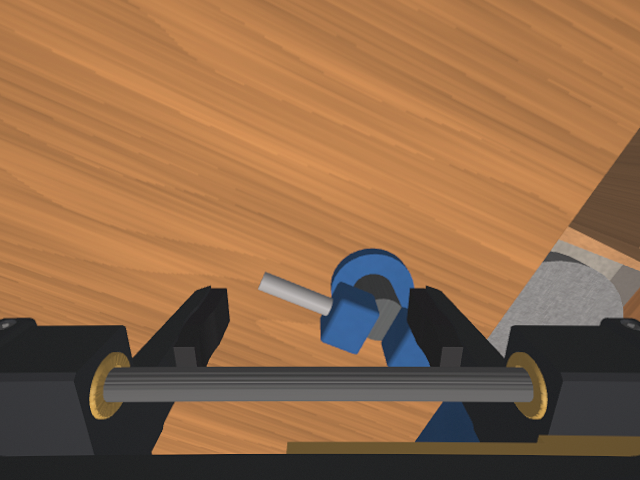

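The top view shows three candidates: a pink grooved block at (231,259), a large aluminium/brass one at (139,247), and a small aluminium/brass one in the dark tray at (190,258). The one in the tray fits: it isn't pink and it's the smaller of the brass pair. The mat is at (317,276), the cradle at (434,302) and the cube at (190,287). Next I'll enlarge the block to confirm.

```bash
cat > h.py <<'E'
import numpy as np,cv2
from scipy.spatial.transform import Rotation as R
def load(f):
    return dict(np.load(f))
def rot(m): return R.from_euler('xyz',m['rotation'],degrees=True).as_matrix()
def rays(m,uv):
    p=cv2.undistortPoints(np.array(uv,float).reshape(-1,1,2),m['intrinsics'],m['distortion']).reshape(-1,2)
    return np.c_[p,np.ones(len(p))]@rot(m).T
def plane(m,uv,z):
    d=rays(m,uv); s=(z-m['xyz'][2])/d[:,2]; return m['xyz']+d*s[:,None]
def cloud(m):
    v,u=np.mgrid[:480,:640]; d=rays(m,np.c_[u.ravel(),v.ravel()])
    return (m['xyz']+d*m['d'].reshape(-1,1)).reshape(480,640,3)
E
python3 - <<'E'
from h import *
for n,(x0,y0,x1,y1) in (("scene",(370,160,500,250)),("top",(100,220,260,320))):
    m=load(n+"0.npz"); c=m['im'][y0:y1,x0:x1]; cv2.imwrite(f"pics/{n}crop.png",cv2.resize(c,None,fx=5,fy=5,interpolation=cv2.INTER_CUBIC))
t=load("top0.npz");P=cloud(t);s=load("scene0.npz");Q=cloud(s)
for uv in [(300,370),(450,400),(317,276)]: print('top z',P[uv[1],uv[0]].round(4))
print('scene table',Q[180,200].round(4),'mat',Q[235,317].round(4))
def rect(mask,z,m,name):
    c=max(cv2.findContours(mask.astype('uint8'),cv2.RETR_EXTERNAL,cv2.CHAIN_APPROX_NONE)[0],key=cv2.contourArea)
    X=plane(m,c[:,0],z)[:,:2]
    print(name,[np.round(v,4) for v in cv2.minAreaRect((X*1000).astype('float32'))])
hsv=cv2.cvtColor(t['im'],cv2.COLOR_BGR2HSV)
H,S,V=cv2.split(hsv)
rect((H>45)&(H<90)&(S>100)&(np.mgrid[:480,:640][0]<400)&(V>60),.004,t,'mat')
u=np.mgrid[:480,:640][1];v=np.mgrid[:480,:640][0]
reg=(u>400)&(u<470)&(v>260)&(v<345)
rect(reg&(V<60),.01,t,'rubber')
blue=(reg&(H>100)&(H<125)&(S>150)).astype('uint8')
rect(cv2.morphologyEx(((reg&((V<60)|(blue>0))).astype('uint8')),cv2.MORPH_CLOSE,np.ones((7,7))),.017,t,'cradle')
reg=(u>165)&(u<220)&(v>240)&(v<310)
zz=P[...,2]
for nm,a,b in(('tops block',.092,.12),('cube',.034,.05)):
    k=reg&(zz>a)&(zz<b); print(nm,k.sum(),P[k].mean(0).round(4)); 
    if k.sum()>10: print(cv2.minAreaRect((P[k][:,:2]*1000).astype('float32')))
E
```

```text
top z [0.3144 0.0455 0.0019]
top z [ 0.2481 -0.3281 -0.002 ]
top z [0.551  0.0068 0.0017]
scene table [ 0.2022 -0.2734 -0.0022] mat [0.5623 0.0116 0.0033]
mat [array([554.4058,   8.539 ]), array([231.6324, 250.7885]), np.float64(87.6167)]
rubber [array([ 490.1829, -289.2766]), array([115.7001,  82.3517]), np.float64(10.9474)]
cradle [array([ 489.6107, -289.3955]), array([138.4295,  86.564 ]), np.float64(10.9152)]
tops block 316 [0.5798 0.3198 0.1052]
((576.9620361328125, 293.7917175292969), (103.92333221435547, 37.18110275268555), 83.30658721923828)
cube 242 [0.5229 0.3215 0.0418]
((546.722412109375, 324.1341247558594), (43.7263298034668, 98.26375579833984), 84.09322357177734)
```

View pics/scenecrop.png

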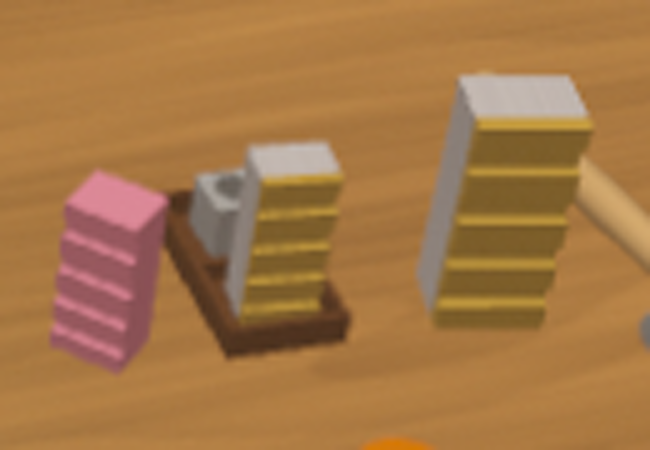

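View pics/topcrop.png

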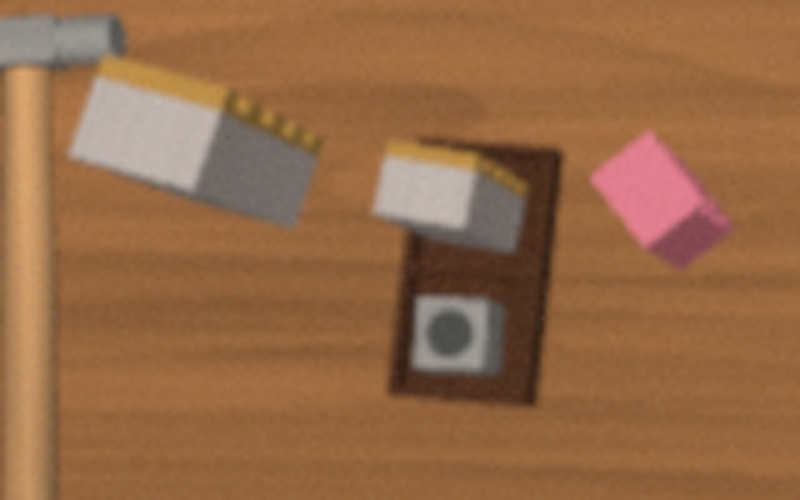

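The crops confirm it. The tray block is aluminium with a brass face pointing away from the robot (+x), and it is clearly smaller than the other brass one. Next I'll measure it and its neighbours precisely.

```bash
python3 - <<'E'
from h import *
t=load("top0.npz");P=cloud(t);s=load("scene0.npz");Q=cloud(s)
v,u=np.mgrid[:480,:640]
# heights of neighbours from both depth maps
for nm,C,reg in (("big top",P,(u>112)&(u<165)&(v>228)&(v<268)),("pink top",P,(u>215)&(u<250)&(v>240)&(v<276)),("blk top",P,(u>170)&(u<208)&(v>245)&(v<272)),
                 ("big sc",Q,(u>452)&(u<490)&(v>172)&(v<228)),("pink sc",Q,(u>378)&(u<406)&(v>192)&(v<236)),("blk sc",Q,(u>415)&(u<440)&(v>186)&(v<226))):
    z=C[...,2][reg]; k=reg&(C[...,2]>np.percentile(z,97)-.012); X=C[k]
    h=reg&(C[...,2]>.03)&(C[...,2]<.15)
    print(nm,'zmax',np.percentile(z,97).round(3),'top cen',X.mean(0).round(3),'ext',C[h].min(0).round(3),C[h].max(0).round(3))
# corners of block top, by bright/brass mask on plane z=.105 (top view)
hsv=cv2.cvtColor(t['im'],cv2.COLOR_BGR2HSV);H,S,V=[a.astype(int) for a in cv2.split(hsv)]
reg=(u>170)&(u<200)&(v>244)&(v<268)
top=reg&(((S<60)&(V>150))|((H>18)&(H<28)&(S>100)&(V>140)))
c=max(cv2.findContours(top.astype('uint8'),cv2.RETR_EXTERNAL,cv2.CHAIN_APPROX_NONE)[0],key=cv2.contourArea)
big=cv2.resize((t['im'][244:280,166:216]),None,fx=12,fy=12,interpolation=cv2.INTER_CUBIC);cv2.imwrite('pics/blk12.png',big)
m=cv2.resize(top[244:280,166:216].astype('uint8')*255,None,fx=12,fy=12,interpolation=0);cv2.imwrite('pics/blk12m.png',np.hstack([m]))
print(cv2.minAreaRect((plane(t,c[:,0],.105)[:,:2]*1000).astype('float32')))
sm=s['im'][184:232,408:448];cv2.imwrite('pics/blks.png',cv2.resize(sm,None,fx=12,fy=12,interpolation=cv2.INTER_CUBIC))
E
```

```text
big top zmax 0.143 top cen [0.6   0.436 0.15 ] ext [0.571 0.405 0.03 ] [0.634 0.48  0.146]
pink top zmax 0.104 top cen [0.578 0.215 0.116] ext [0.552 0.191 0.031] [0.608 0.245 0.105]
blk top zmax 0.108 top cen [0.578 0.317 0.12 ] ext [0.56  0.298 0.03 ] [0.601 0.347 0.112]
big sc zmax 0.141 top cen [0.642 0.416 0.164] ext [0.571 0.402 0.03 ] [0.641 0.477 0.145]
pink sc zmax 0.102 top cen [0.614 0.202 0.121] ext [0.557 0.189 0.03 ] [0.614 0.246 0.105]
blk sc zmax 0.107 top cen [0.616 0.303 0.127] ext [0.498 0.293 0.03 ] [0.61  0.347 0.11 ]
((577.32666015625, 322.7356872558594), (44.05982971191406, 26.659059524536133), 81.52888488769531)
```

View pics/blk12.png

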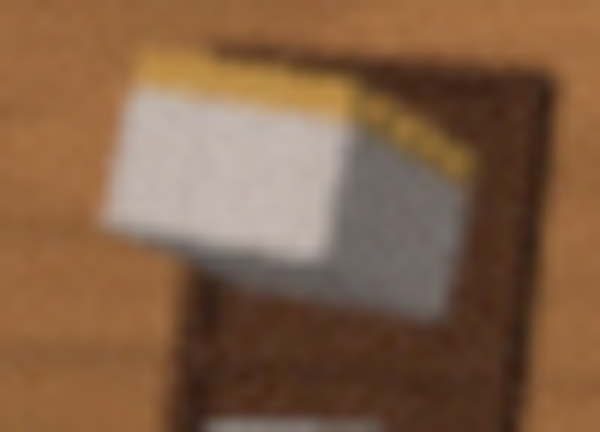

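View pics/blks.png

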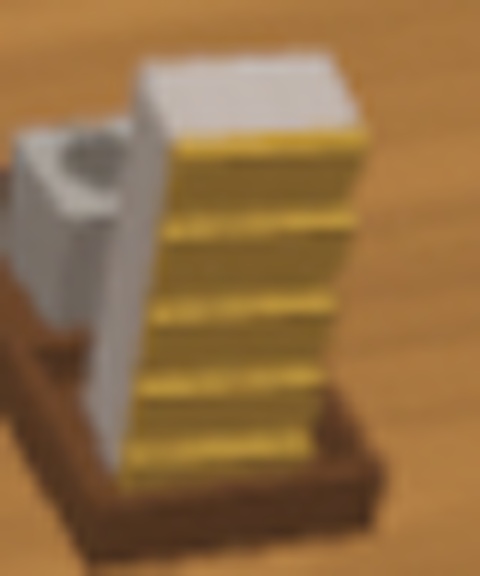

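```bash
cat >> h.py <<'E'
def go(p,yaw):
    "print tool-frame cm and deg rotvec from current pose to TCP p, pointing down, yaw"
    from rig import r
    s=r.sense(); R0=R.from_euler('xyz',s['tool_rot'],degrees=True); R1=R.from_euler('xyz',[180,0,yaw],degrees=True)
    print('t',round(s['clock'],2),'at',s['eef_pos'].round(4),s['tool_rot'].round(2),'q',s['qpos'].round(0),'grip',round(s['grip_width']*8.81,2),'F',s['force'].round(1))
    print('delta_pos cm',(R0.inv().apply(np.array(p)-s['eef_pos'])*100).round(2),'dr',(R0.inv()*R1).as_rotvec(degrees=True).round(2))
E
python3 - <<'E'
from h import *
t=load("top0.npz")
k=np.array([(145,45),(358,78),(325,262),(100,225)],float);k=(k+.5)/12-.5+[166,244]
X=plane(t,k,.105);print(X.round(4),X.mean(0).round(4))
for a,b in((0,1),(1,2),(2,3),(3,0)): d=X[b]-X[a];print(np.linalg.norm(d).round(4),np.degrees(np.arctan2(d[1],d[0])).round(1))
s=load("scene0.npz")
k=np.array([(172,133),(368,130),(330,58),(140,63)],float);k=(k+.5)/12-.5+[408,184]
X=plane(s,k,.105);print(X.round(4),X.mean(0).round(4))
for a,b in((0,1),(1,2),(2,3),(3,0)): d=X[b]-X[a];print(np.linalg.norm(d).round(4),np.degrees(np.arctan2(d[1],d[0])).round(1))
go([.581,.323,.25],83)
E
```

```text
[[0.6034 0.3407 0.105 ]
 [0.5975 0.2978 0.105 ]
 [0.5605 0.3022 0.105 ]
 [0.5672 0.3473 0.105 ]] [0.5821 0.322  0.105 ]
0.0433 -97.9
0.0372 173.3
0.0456 81.7
0.0368 -10.3
[[0.5879 0.2993 0.105 ]
 [0.5983 0.343  0.105 ]
 [0.5704 0.3468 0.105 ]
 [0.561  0.3034 0.105 ]] [0.5794 0.3231 0.105 ]
0.0449 76.7
0.0282 172.3
0.0444 -102.2
0.0273 -8.7
t 0.15 at [ 0.273  -0.6167  0.2377] [-179.9    -0.     23.88] q [-68.  15.  92.  -0.  73.  -2.] grip 8.82 F [0.  0.2 0.3]
delta_pos cm [ 66.2  -73.47  -1.1 ] dr [-9.000e-02 -5.000e-02 -5.912e+01]
```

apply_moves(
  rows=[
    {"delta_pos":[66.2,-73.4,-3],"dr":[0,0,-58.1],"grip":6.4},
    {"delta_pos":[66.2,-73.4,-3],"dr":[0,0,-58.1],"grip":6.4},
    {"delta_pos":[66.2,-73.4,-3],"dr":[0,0,-58.1],"grip":6.4},
    {"delta_pos":[66.2,-73.4,-3],"dr":[0,0,-58.1],"grip":6.4},
    {"delta_pos":[66.2,-73.4,-3],"dr":[0,0,-58.1],"grip":6.4},
    {"delta_pos":[66.2,-73.4,-3],"dr":[0,0,-58.1],"grip":6.4},
    {"delta_pos":[66.2,-73.4,-3],"dr":[0,0,-58.1],"grip":6.4},
    {"delta_pos":[66.2,-73.4,-3],"dr":[0,0,-58.1],"grip":6.4},
    {"delta_pos":[66.2,-73.4,-3],"dr":[0,0,-58.1],"grip":6.4},
    {"delta_pos":[66.2,-73.4,-3],"dr":[0,0,-58.1],"grip":6.4},
    {"delta_pos":[66.2,-73.4,-3],"dr":[0,0,-58.1],"grip":6.4},
    {"delta_pos":[66.2,-73.4,-3],"dr":[0,0,-58.1],"grip":6.4},
    {"delta_pos":[66.2,-73.4,-3],"dr":[0,0,-58.1],"grip":6.4},
    {"delta_pos":[66.2,-73.4,-3],"dr":[0,0,-58.1],"grip":6.4},
    {"delta_pos":[66.2,-73.4,-3],"dr":[0,0,-58.1],"grip":6.4},
    {"delta_pos":[66.2,-73.4,-3],"dr":[0,0,-58.1],"grip":6.4},
    {"delta_pos":[66.2,-73.4,-3],"dr":[0,0,-58.1],"grip":6.4},
    {"delta_pos":[66.2,-73.4,-3],"dr":[0,0,-58.1],"grip":6.4},
    {"delta_pos":[66.2,-73.4,-3],"dr":[0,0,-58.1],"grip":6.4},
    {"delta_pos":[66.2,-73.4,-3],"dr":[0,0,-58.1],"grip":6.4},
  ],
)

```text
clock: 2.65
eef_pos: [0.5812, 0.3211, 0.2693]
tool_rot: [-180.0, -0.1, 81.9]
force: [-0.4, 0.4, -0.3]
grip_width: 0.728
```

```bash
python3 - <<'E'
from h import *
from rig import *
import cv2
m=camera_model("wrist"); im,d=get_image("wrist"); cv2.imwrite("pics/w1.png",im); np.savez("w1.npz",im=im,d=d,**m)
go([.582,.3225,.056],82)
E
```

```text
t 2.7 at [0.5813 0.3213 0.2694] [-1.7997e+02 -1.0000e-01  8.1900e+01] q [27. 13. 91.  0. 76. 35.] grip 6.39 F [-0.3  0.4 -0.3]
delta_pos cm [ 0.1   0.07 21.34] dr [-0.03 -0.1  -0.1 ]
```

View pics/w1.png

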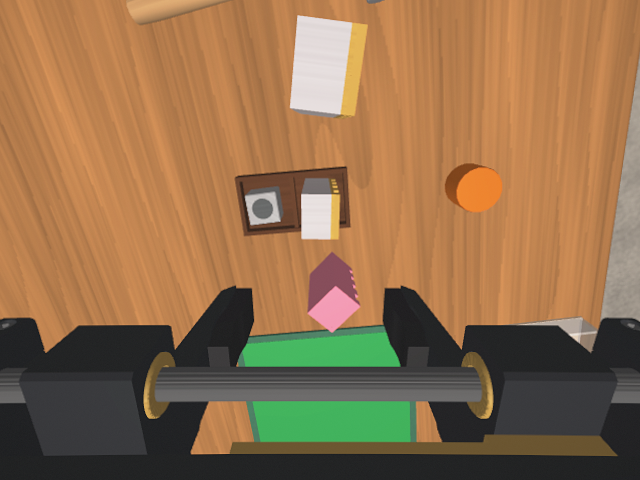

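```bash
python3 - <<'E'
from h import *
m=load("w1.npz")
X=plane(m,[(302,193),(340,193),(339,240),(301,239)],.105);print(X.round(4),X.mean(0).round(4))
for a,b in((0,1),(1,2),(2,3),(3,0)): d=X[b]-X[a];print(np.linalg.norm(d).round(4),np.degrees(np.arctan2(d[1],d[0])).round(1))
cv2.imwrite('pics/w1c.png',cv2.resize(m['im'][165:250,230:360],None,fx=6,fy=6,interpolation=cv2.INTER_CUBIC))
E
```

```text
[[0.5703 0.3452 0.105 ]
 [0.6053 0.3402 0.105 ]
 [0.5988 0.2944 0.105 ]
 [0.5623 0.3006 0.105 ]] [0.5842 0.3201 0.105 ]
0.0354 -8.1
0.0463 -98.1
0.037 170.3
0.0453 79.7
```

View pics/w1c.png

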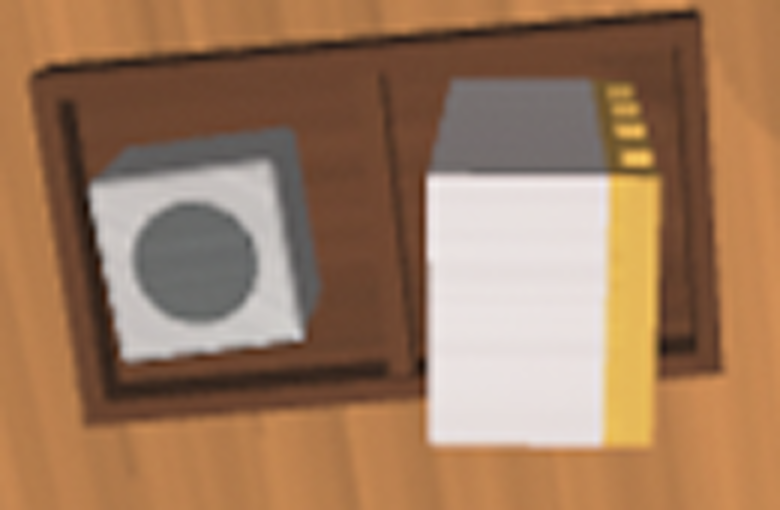

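The wrist view agrees: block top centre at about (0.583, 0.321), with its brass side at -8°. I'll descend and grip across the 36 mm thickness.

apply_moves(
  force=35,
  rows=[
    {"delta_pos":[0,0.2,5],"dr":[0,0,0],"grip":6.4},
    {"delta_pos":[0,0.2,10],"dr":[0,0,0],"grip":6.4},
    {"delta_pos":[0,0.2,13],"dr":[0,0,0],"grip":6.4},
    {"delta_pos":[0,0.2,16],"dr":[0,0,0],"grip":6.4},
    {"delta_pos":[0,0.2,19],"dr":[0,0,0],"grip":6.4},
    {"delta_pos":[0,0.2,21.3],"dr":[0,0,0],"grip":6.4},
    {"delta_pos":[0,0.2,21.3],"dr":[0,0,0],"grip":6.4},
    {"delta_pos":[0,0.2,21.3],"dr":[0,0,0],"grip":6.4},
    {"delta_pos":[0,0.2,21.3],"dr":[0,0,0],"grip":3.2},
    {"delta_pos":[0,0.2,21.3],"dr":[0,0,0],"grip":3.2},
    {"delta_pos":[0,0.2,21.3],"dr":[0,0,0],"grip":3.2},
    {"delta_pos":[0,0.2,21.3],"dr":[0,0,0],"grip":3.2},
    {"delta_pos":[0,0.2,21.3],"dr":[0,0,0],"grip":3.2},
    {"delta_pos":[0,0.2,21.3],"dr":[0,0,0],"grip":3.2},
    {"delta_pos":[0,0.2,21.3],"dr":[0,0,0],"grip":3.2},
    {"delta_pos":[0,0.2,21.3],"dr":[0,0,0],"grip":3.2},
  ],
)

```text
clock: 4.7
eef_pos: [0.5835, 0.3215, 0.0571]
tool_rot: [180.0, -0.1, 81.9]
force: [-1.9, 0.1, 5.7]
grip_width: 0.407
```

apply_moves(
  rows=[
    {"delta_pos":[0,0,-2],"dr":[0,0,0],"grip":3.2},
    {"delta_pos":[0,0,-5],"dr":[0,0,0],"grip":3.2},
    {"delta_pos":[0,0,-9],"dr":[0,0,0],"grip":3.2},
    {"delta_pos":[0,0,-13],"dr":[0,0,0],"grip":3.2},
    {"delta_pos":[0,0,-15],"dr":[0,0,0],"grip":3.2},
    {"delta_pos":[0,0,-15],"dr":[0,0,0],"grip":3.2},
  ],
)

```text
clock: 5.45
eef_pos: [0.5842, 0.3216, 0.2088]
tool_rot: [179.9, -0.2, 81.9]
force: [-0.3, 0.7, -4.8]
grip_width: 0.405
```

```bash
python3 - <<'E'
from h import *
from rig import *
go([.605,.01,.207],90)
im,d=get_image("scene"); cv2.imwrite("pics/s2.png",im[60:360,200:600])
E
```

```text
t 5.45 at [0.5842 0.3216 0.2088] [179.85  -0.22  81.9 ] q [27. 15. 95.  0. 70. 35.] grip 3.57 F [-0.3  0.7 -4.8]
delta_pos cm [-30.56   6.45   0.07] dr [ 0.16 -0.21 -8.1 ]
```

View pics/s2.png

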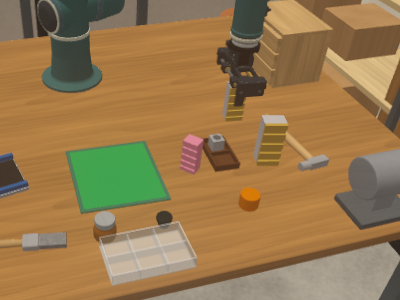

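apply_moves(
  rows=[
    {"delta_pos":[-4,1,0],"dr":[0,0,-2],"grip":3.2},
    {"delta_pos":[-8,2,0],"dr":[0,0,-4],"grip":3.2},
    {"delta_pos":[-13,3,0],"dr":[0,0,-6],"grip":3.2},
    {"delta_pos":[-18,4,0],"dr":[0.1,-0.2,-8.1],"grip":3.2},
    {"delta_pos":[-23,5,0],"dr":[0.1,-0.2,-8.1],"grip":3.2},
    {"delta_pos":[-28,6,0],"dr":[0.1,-0.2,-8.1],"grip":3.2},
    {"delta_pos":[-30.5,6.5,0],"dr":[0.1,-0.2,-8.1],"grip":3.2},
    {"delta_pos":[-30.5,6.5,2],"dr":[0.1,-0.2,-8.1],"grip":3.2},
    {"delta_pos":[-30.5,6.5,6],"dr":[0.1,-0.2,-8.1],"grip":3.2},
    {"delta_pos":[-30.5,6.5,9],"dr":[0.1,-0.2,-8.1],"grip":3.2},
    {"delta_pos":[-30.5,6.5,11.5],"dr":[0.1,-0.2,-8.1],"grip":3.2},
    {"delta_pos":[-30.5,6.5,13],"dr":[0.1,-0.2,-8.1],"grip":3.2},
    {"delta_pos":[-30.5,6.5,14.2],"dr":[0.1,-0.2,-8.1],"grip":3.2},
    {"delta_pos":[-30.5,6.5,14.8],"dr":[0.1,-0.2,-8.1],"grip":3.2},
    {"delta_pos":[-30.5,6.5,14.8],"dr":[0.1,-0.2,-8.1],"grip":3.2},
    {"delta_pos":[-30.5,6.5,14.8],"dr":[0.1,-0.2,-8.1],"grip":3.2},
  ],
)

```text
clock: 7.5
eef_pos: [0.6054, 0.0102, 0.059]
tool_rot: [-180.0, 0.1, 90.0]
force: [-0.0, -0.6, -4.1]
grip_width: 0.401
```

```bash
python3 - <<'E'
from h import *
from rig import *
go([.605,.01,.0561],90)
m=camera_model("scene");im,d=get_image("scene"); cv2.imwrite("pics/s3.png",cv2.resize(im[130:290,240:400],None,fx=3.7,fy=3.7))
E
```

```text
t 7.5 at [0.6054 0.0102 0.059 ] [-1.7999e+02  9.0000e-02  9.0000e+01] q [ -1.  17. 110.  -0.  53.  -1.] grip 3.54 F [-0.  -0.6 -4.1]
delta_pos cm [-0.02 -0.04  0.29] dr [-0.01  0.09 -0.  ]
```

View pics/s3.png

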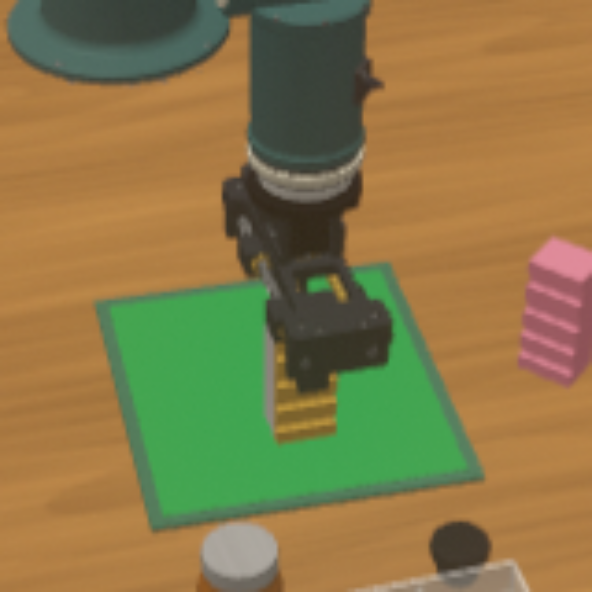

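The block is above the mat and upright. I'll lower it gently until it touches.

apply_moves(
  rows=[
    {"delta_pos":[0,0,0.1],"dr":[0,0,0],"grip":3.2},
    {"delta_pos":[0,0,0.2],"dr":[0,0,0],"grip":3.2},
    {"delta_pos":[0,0,0.25],"dr":[0,0,0],"grip":3.2},
    {"delta_pos":[0,0,0.25],"dr":[0,0,0],"grip":3.2},
  ],
)

```text
clock: 8.05
eef_pos: [0.6053, 0.0101, 0.0565]
tool_rot: [-180.0, 0.1, 90.0]
force: [-1.5, 0.4, -4.5]
grip_width: 0.407
```

apply_moves(
  rows=[
    {"delta_pos":[0,0,0.05],"dr":[0,0,0],"grip":3.2},
    {"delta_pos":[0,0,0.1],"dr":[0,0,0],"grip":3.2},
    {"delta_pos":[0,0,0.1],"dr":[0,0,0],"grip":3.2},
  ],
)

```text
clock: 8.43
eef_pos: [0.6054, 0.0101, 0.0562]
tool_rot: [-180.0, 0.1, 90.0]
force: [-2.6, 0.0, 1.7]
grip_width: 0.404
```

It's touching the mat. Next I'll release, wait, then rise.

apply_moves(
  force=10,
  rows=[
    {"delta_pos":[0,0,0],"dr":[0,0,0],"grip":3.8},
    {"delta_pos":[0,0,0],"dr":[0,0,0],"grip":4.4},
    {"delta_pos":[0,0,0],"dr":[0,0,0],"grip":5.4},
    {"delta_pos":[0,0,0],"dr":[0,0,0],"grip":6.4},
    {"delta_pos":[0,0,0],"dr":[0,0,0],"grip":6.4},
    {"delta_pos":[0,0,0],"dr":[0,0,0],"grip":6.4},
    {"delta_pos":[0,0,-2],"dr":[0,0,0],"grip":6.4},
    {"delta_pos":[0,0,-6],"dr":[0,0,0],"grip":6.4},
    {"delta_pos":[0,0,-10],"dr":[0,0,0],"grip":6.4},
    {"delta_pos":[0,0,-13],"dr":[0,0,0],"grip":6.4},
    {"delta_pos":[0,0,-13],"dr":[0,0,0],"grip":6.4},
  ],
)

```text
clock: 9.8
eef_pos: [0.6081, 0.0103, 0.1911]
tool_rot: [179.5, 0.1, 90.0]
force: [0.4, -0.1, -0.5]
grip_width: 0.728
```

```bash
python3 - <<'E'
from h import *
from rig import *
go([.67,.01,.096],90)
m=camera_model("scene");im,d=get_image("scene"); a=cv2.resize(im[150:290,240:400],(640,560));cv2.imwrite("pics/s4.png",a)
m=camera_model("wrist");im,d=get_image("wrist"); cv2.imwrite("pics/w4.png",im);np.savez("w4.npz",im=im,d=d,**m)
E
```

```text
t 9.8 at [0.6081 0.0103 0.1911] [1.7953e+02 1.0000e-01 8.9990e+01] q [ -1.  10. 104.  -0.  66.  -1.] grip 6.42 F [ 0.4 -0.1 -0.5]
delta_pos cm [-0.01  6.11  9.56] dr [ 0.47  0.1  -0.01]
```

View pics/s4.png

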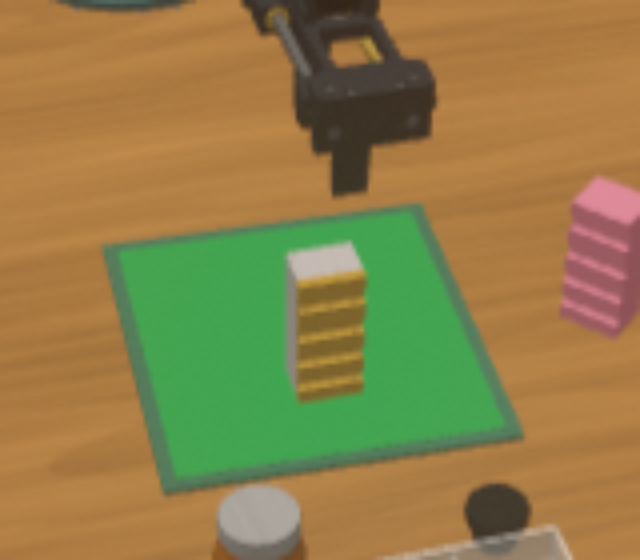

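View pics/w4.png

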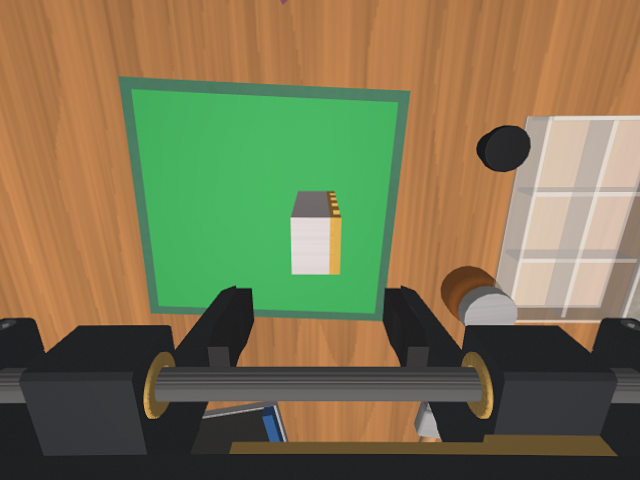

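The block stands upright on the mat, free of the fingers, with brass toward +x. I'll move to the far side with the fingers shut, ready to push high.

apply_moves(
  rows=[
    {"delta_pos":[0,3,0],"dr":[0.2,0,0],"grip":3},
    {"delta_pos":[0,7,0],"dr":[0.4,0,0],"grip":0},
    {"delta_pos":[0,7,0],"dr":[0.4,0,0],"grip":0},
    {"delta_pos":[0,7,3],"dr":[0.4,0,0],"grip":0},
    {"delta_pos":[0,7,6],"dr":[0.4,0,0],"grip":0},
    {"delta_pos":[0,7,8.5],"dr":[0.4,0,0],"grip":0},
    {"delta_pos":[0,7,9.3],"dr":[0.4,0,0],"grip":0},
    {"delta_pos":[0,7,9.3],"dr":[0.4,0,0],"grip":0},
    {"delta_pos":[0,7,9.3],"dr":[0.4,0,0],"grip":0},
  ],
)

```text
clock: 11.02
eef_pos: [0.6761, 0.0102, 0.0949]
tool_rot: [-179.7, 0.1, 90.0]
force: [0.7, 0.2, 0.2]
grip_width: 0.007
```

```bash
python3 - <<'E'
from h import *
from rig import *
go([.60,.01,.098],90)
m=camera_model("scene");im,d=get_image("scene"); a=cv2.resize(im[150:290,240:400],(640,560));cv2.imwrite("pics/s5.png",a)
E
```

```text
t 11.03 at [0.6761 0.0102 0.0949] [-1.7974e+02  9.0000e-02  9.0000e+01] q [-1. 22. 99. -0. 59. -1.] grip 0.06 F [0.7 0.2 0.2]
delta_pos cm [-0.02 -7.61 -0.28] dr [-0.26  0.09 -0.  ]
```

View pics/s5.png

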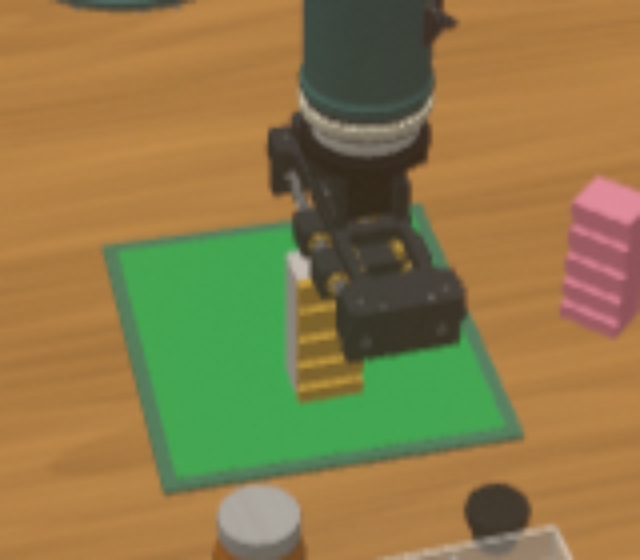

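apply_moves(
  rows=[
    {"delta_pos":[0,-1,-0.1],"dr":[0,0,0],"grip":0},
    {"delta_pos":[0,-2,-0.2],"dr":[0,0,0],"grip":0},
    {"delta_pos":[0,-2.7,-0.2],"dr":[0,0,0],"grip":0},
    {"delta_pos":[0,-3.3,-0.2],"dr":[0,0,0],"grip":0},
    {"delta_pos":[0,-3.9,-0.2],"dr":[0,0,0],"grip":0},
    {"delta_pos":[0,-4.5,-0.2],"dr":[0,0,0],"grip":0},
    {"delta_pos":[0,-5.1,-0.2],"dr":[0,0,0],"grip":0},
  ],
)

```text
clock: 11.95
eef_pos: [0.6253, 0.0102, 0.0976]
tool_rot: [-179.8, 0.1, 90.0]
force: [0.4, 0.5, 0.5]
grip_width: 0.008
```

```bash
python3 - <<'E'
from h import *
from rig import *
go([.60,.01,.098],90)
m=camera_model("scene");im,d=get_image("scene"); a=cv2.resize(im[150:290,240:400],(640,560));cv2.imwrite("pics/s6.png",a)
E
```

```text
t 11.95 at [0.6253 0.0102 0.0976] [-1.7982e+02  1.0000e-01  9.0000e+01] q [ -1.  17. 105.  -0.  58.  -1.] grip 0.07 F [0.4 0.5 0.5]
delta_pos cm [-0.02 -2.54 -0.03] dr [-0.18  0.1  -0.  ]
```

View pics/s6.png

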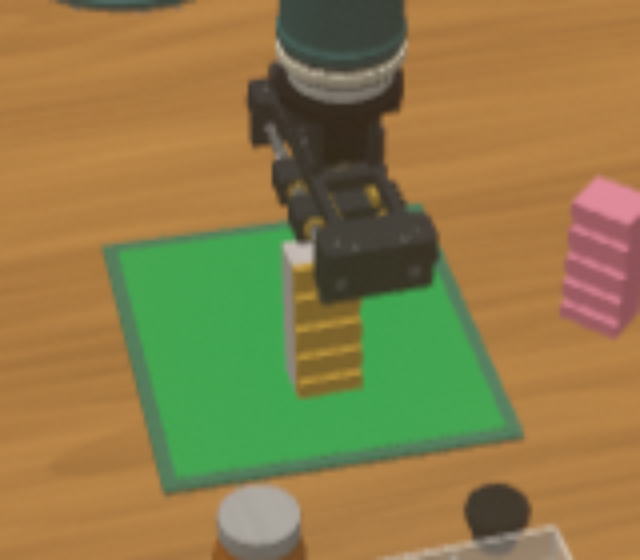

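apply_moves(
  rows=[
    {"delta_pos":[0,-0.6,0],"dr":[0,0,0],"grip":0},
    {"delta_pos":[0,-1.2,0],"dr":[0,0,0],"grip":0},
    {"delta_pos":[0,-1.8,0],"dr":[0,0,0],"grip":0},
    {"delta_pos":[0,-2.4,0],"dr":[0,0,0],"grip":0},
    {"delta_pos":[0,-3.0,0],"dr":[0,0,0],"grip":0},
    {"delta_pos":[0,-3.0,0],"dr":[0,0,0],"grip":0},
  ],
)

```text
clock: 12.75
eef_pos: [0.5937, 0.0102, 0.0974]
tool_rot: [-179.7, 0.1, 90.0]
force: [-0.2, -0.5, 0.3]
grip_width: 0.005
```

```bash
python3 - <<'E'
from h import *
from rig import *
go([.60,.01,.098],90)
m=camera_model("scene");im,d=get_image("scene"); a=cv2.resize(im[150:290,240:400],(640,560));cv2.imwrite("pics/s7.png",a)
E
```

```text
t 12.75 at [0.5937 0.0102 0.0974] [-1.797e+02  9.000e-02  9.000e+01] q [ -1.  14. 109.  -0.  57.  -1.] grip 0.05 F [-0.2 -0.5  0.3]
delta_pos cm [-0.02  0.63 -0.07] dr [-0.3   0.09 -0.  ]
```

View pics/s7.png

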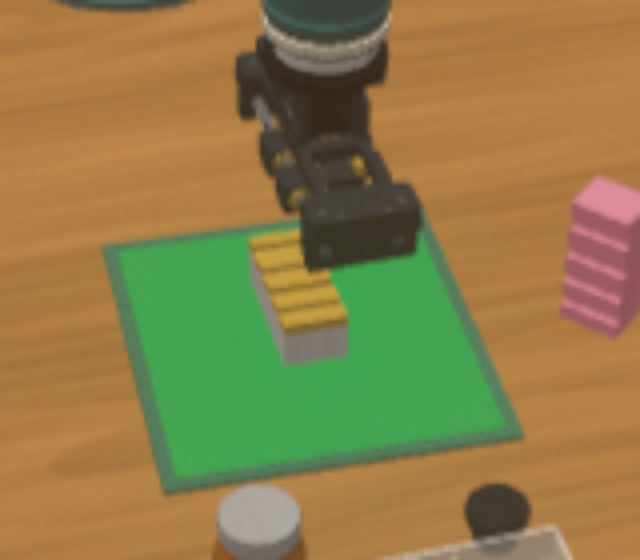

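It toppled and lies brass up near the middle of the mat. I'll rise, turn to yaw 0 and look.

apply_moves(
  rows=[
    {"delta_pos":[0,0,-4],"dr":[0,0,0],"grip":2},
    {"delta_pos":[0,0,-9],"dr":[0,0,10],"grip":7},
    {"delta_pos":[0,-2,-14],"dr":[0,0,20],"grip":7},
    {"delta_pos":[0,-4,-15],"dr":[0,0,30],"grip":7},
    {"delta_pos":[0,-5,-15],"dr":[0,0,40],"grip":7},
    {"delta_pos":[0,-5,-15],"dr":[0,0,50],"grip":7},
    {"delta_pos":[0,-5,-15],"dr":[0,0,60],"grip":7},
    {"delta_pos":[0,-5,-15],"dr":[0,0,70],"grip":7},
    {"delta_pos":[0,-5,-15],"dr":[0,0,80],"grip":7},
    {"delta_pos":[0,-5,-15],"dr":[0,0,90],"grip":7},
    {"delta_pos":[0,-5,-15],"dr":[0,0,90],"grip":7},
    {"delta_pos":[0,-5,-15],"dr":[0,0,90],"grip":7},
  ],
)

```text
clock: 14.3
eef_pos: [0.545, 0.0105, 0.2478]
tool_rot: [179.9, 0.3, 0.2]
force: [0.5, -0.5, -0.4]
grip_width: 0.793
```

```bash
python3 - <<'E'
from h import *
from rig import *
go([.53,.01,.02],0)
m=camera_model("wrist");im,d=get_image("wrist"); cv2.imwrite("pics/w8.png",im);np.savez("w8.npz",im=im,d=d,**m)
m=camera_model("scene");im,d=get_image("scene"); cv2.imwrite("pics/s8.png",im);np.savez("s8.npz",im=im,d=d,**m)
E
```

```text
t 14.3 at [0.545  0.0105 0.2478] [1.7991e+02 2.6000e-01 1.6000e-01] q [ -1.   1. 107.  -0.  72.  88.] grip 6.99 F [ 0.5 -0.5 -0.4]
delta_pos cm [-1.39  0.   22.79] dr [0.09 0.26 0.16]
```

View pics/w8.png

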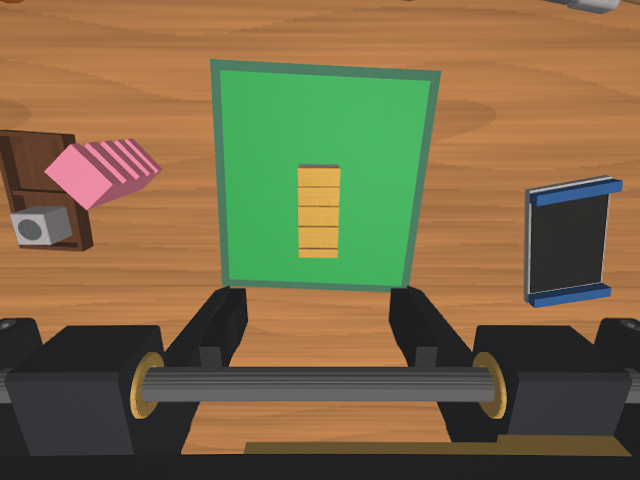

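View pics/s8.png

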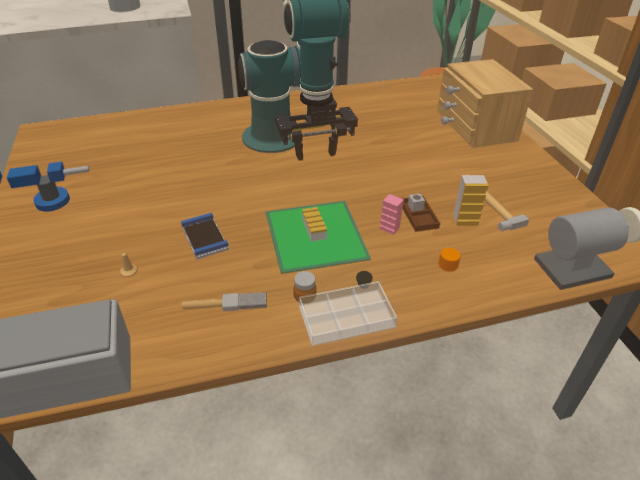

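```bash
python3 - <<'E'
from h import *
m=load("w8.npz"); v,u=np.mgrid[:480,:640]
H,S,V=[a.astype(int) for a in cv2.split(cv2.cvtColor(m['im'],cv2.COLOR_BGR2HSV))]
def rect(mask,z,name):
    c=max(cv2.findContours(mask.astype('uint8'),cv2.RETR_EXTERNAL,cv2.CHAIN_APPROX_NONE)[0],key=cv2.contourArea)
    b=cv2.minAreaRect((plane(m,c[:,0],z)[:,:2]*1000).astype('float32'));print(name,np.round(b[0],1),np.round(b[1],1),round(b[2],2))
k=(u>280)&(u<360)&(v>150)&(v<270)&(H>12)&(H<30)&(S>90)
rect(cv2.morphologyEx(k.astype('uint8'),cv2.MORPH_CLOSE,np.ones((5,5))),.040,'brass')
k=(u>515)&(u<612)&(v>185)&(v<300)&(V<75)&(S<120)
rect(cv2.morphologyEx(k.astype('uint8'),cv2.MORPH_OPEN,np.ones((3,3))),.010,'rubber')
for a,b in((170,230),(270,320)):
    k=(u>515)&(v>a)&(v<b)&(H>100)&(H<125)&(S>120)&(V>120); rect(k,.024,'fence')
cv2.imwrite('pics/w8c.png',cv2.resize(m['im'][165:320,505:640],None,fx=4,fy=4,interpolation=cv2.INTER_CUBIC))
E
```

```text
brass [535.9   9.1] [ 43.6 100.6] 89.66
rubber [ 489.9 -290.9] [115.8  85.1] 10.78
fence [ 555.8 -278.2] [11.5 89.2] 10.44
fence [ 426.2 -302.8] [11.2 88.1] 10.76
```

View pics/w8c.png

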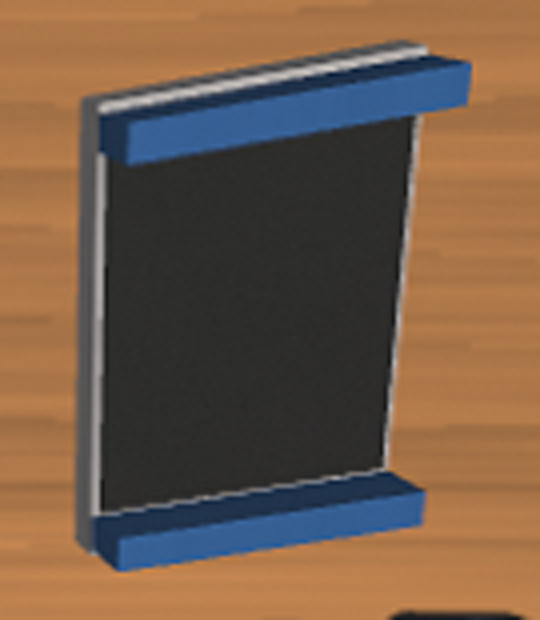

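Cradle centre is about (0.490, -0.290) at 10.7°, and the top and wrist views agree on it. The block lies at (0.536, 0.009) at about 0°. I'll descend and grip across the smooth sides.

apply_moves(
  force=30,
  rows=[
    {"delta_pos":[-0.5,0.1,5],"dr":[0,0.2,0.3],"grip":7},
    {"delta_pos":[-0.9,0.15,10],"dr":[0,0.2,0.3],"grip":7},
    {"delta_pos":[-0.9,0.15,14],"dr":[0,0.2,0.3],"grip":7},
    {"delta_pos":[-0.9,0.15,18],"dr":[0,0.2,0.3],"grip":7},
    {"delta_pos":[-0.9,0.15,21],"dr":[0,0.2,0.3],"grip":7},
    {"delta_pos":[-0.9,0.15,23],"dr":[0,0.2,0.3],"grip":7},
    {"delta_pos":[-0.9,0.15,23.7],"dr":[0,0.2,0.3],"grip":7},
    {"delta_pos":[-0.9,0.15,23.7],"dr":[0,0.2,0.3],"grip":7},
    {"delta_pos":[-0.9,0.15,23.7],"dr":[0,0.2,0.3],"grip":7},
    {"delta_pos":[-0.9,0.15,23.7],"dr":[0,0.2,0.3],"grip":4},
    {"delta_pos":[-0.9,0.15,23.7],"dr":[0,0.2,0.3],"grip":4},
    {"delta_pos":[-0.9,0.15,23.7],"dr":[0,0.2,0.3],"grip":4},
    {"delta_pos":[-0.9,0.15,23.7],"dr":[0,0.2,0.3],"grip":4},
    {"delta_pos":[-0.9,0.15,23.7],"dr":[0,0.2,0.3],"grip":4},
    {"delta_pos":[-0.9,0.15,23.7],"dr":[0,0.2,0.3],"grip":4},
  ],
)

```text
clock: 16.27
eef_pos: [0.5351, 0.0088, 0.0113]
tool_rot: [179.9, 0.0, -0.2]
force: [-0.1, 2.2, 5.7]
grip_width: 0.495
```

```bash
python3 - <<'E'
from h import *
go([.49,-.29,.13],11)
E
```

```text
t 16.27 at [0.5351 0.0088 0.0113] [ 1.7993e+02  4.0000e-02 -2.1000e-01] q [ -2.  15. 119.  -0.  46.  89.] grip 4.36 F [-0.1  2.2  5.7]
delta_pos cm [ -4.41  29.91 -11.83] dr [  0.07   0.05 -11.21]
```

apply_moves(
  rows=[
    {"delta_pos":[0,0,-2],"dr":[0,0,0],"grip":4},
    {"delta_pos":[0,0,-5],"dr":[0,0,0],"grip":4},
    {"delta_pos":[0,0,-9],"dr":[0,0,0],"grip":4},
    {"delta_pos":[-0.5,3,-11.5],"dr":[0,0,-1],"grip":4},
    {"delta_pos":[-1,7,-12],"dr":[0,0,-3],"grip":4},
    {"delta_pos":[-2,12,-12],"dr":[0,0,-5],"grip":4},
    {"delta_pos":[-2.7,17,-12],"dr":[0,0,-7],"grip":4},
    {"delta_pos":[-3.5,22,-12],"dr":[0,0,-9],"grip":4},
    {"delta_pos":[-4.2,26,-12],"dr":[0,0,-11],"grip":4},
    {"delta_pos":[-4.5,29,-12],"dr":[0,0,-11],"grip":4},
    {"delta_pos":[-4.5,29.9,-12],"dr":[0,0,-11],"grip":4},
    {"delta_pos":[-4.5,29.9,-12],"dr":[0,0,-11],"grip":4},
    {"delta_pos":[-4.5,29.9,-12],"dr":[0,0,-11],"grip":4},
  ],
)

```text
clock: 17.9
eef_pos: [0.4887, -0.2886, 0.1309]
tool_rot: [-180.0, 0.1, 10.8]
force: [0.2, 0.3, -5.6]
grip_width: 0.497
```

```bash
python3 - <<'E'
from h import *
from rig import *
go([.489,-.29,.0175],10.8)
im,d=get_image("scene"); cv2.imwrite("pics/s9.png",cv2.resize(im[120:280,120:320],(800,640))[:600])
im,d=get_image("wrist"); cv2.imwrite("pics/w9.png",im)
E
```

```text
t 17.9 at [ 0.4887 -0.2886  0.1309] [-1.7998e+02  1.1000e-01  1.0840e+01] q [-33.   9. 111.  -0.  60.  46.] grip 4.38 F [ 0.2  0.3 -5.6]
delta_pos cm [ 0.03  0.14 11.34] dr [-0.02  0.11  0.04]
```

View pics/s9.png

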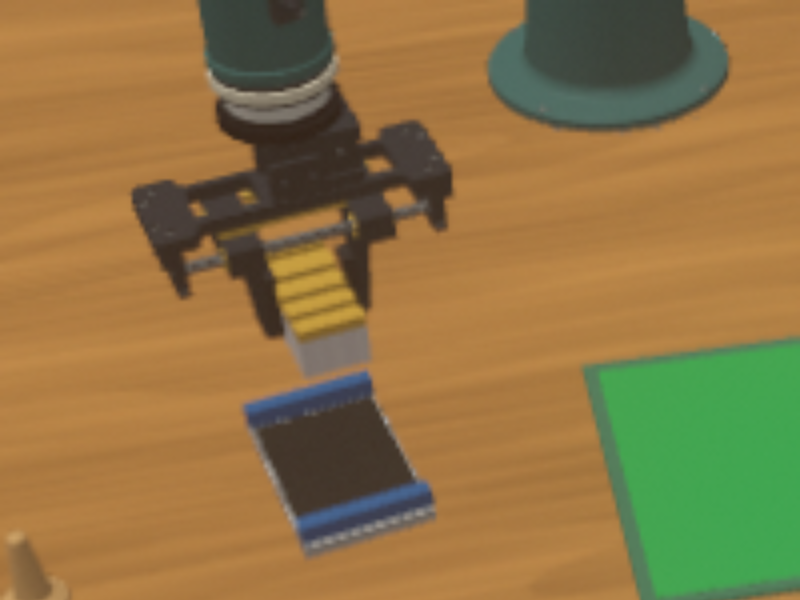

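View pics/w9.png

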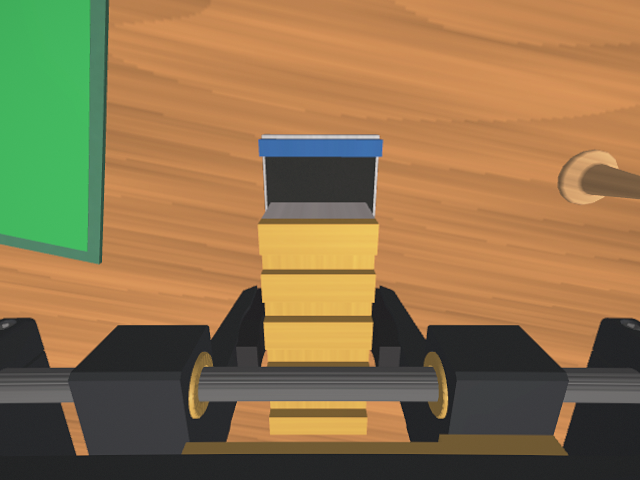

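The block is held level with brass up, lined up with the cradle. I'll lower it.

apply_moves(
  rows=[
    {"delta_pos":[0,0.1,3],"dr":[0,0,0],"grip":4},
    {"delta_pos":[0,0.1,6],"dr":[0,0,0],"grip":4},
    {"delta_pos":[0,0.1,8],"dr":[0,0,0],"grip":4},
    {"delta_pos":[0,0.1,9.5],"dr":[0,0,0],"grip":4},
    {"delta_pos":[0,0.1,10.5],"dr":[0,0,0],"grip":4},
    {"delta_pos":[0,0.1,11],"dr":[0,0,0],"grip":4},
    {"delta_pos":[0,0.1,11.1],"dr":[0,0,0],"grip":4},
    {"delta_pos":[0,0.1,11.2],"dr":[0,0,0],"grip":4},
    {"delta_pos":[0,0.1,11.2],"dr":[0,0,0],"grip":4},
  ],
)

```text
clock: 19.12
eef_pos: [0.4895, -0.29, 0.0198]
tool_rot: [179.9, 0.0, 10.9]
force: [0.0, -0.1, -5.0]
grip_width: 0.494
```

apply_moves(
  rows=[
    {"delta_pos":[0,0,0.1],"dr":[0,0,0],"grip":4},
    {"delta_pos":[0,0,0.2],"dr":[0,0,0],"grip":4},
    {"delta_pos":[0,0,0.25],"dr":[0,0,0],"grip":4},
    {"delta_pos":[0,0,0.3],"dr":[0,0,0],"grip":4},
    {"delta_pos":[0,0,0.3],"dr":[0,0,0],"grip":4},
  ],
)

```text
clock: 19.75
eef_pos: [0.4894, -0.29, 0.0173]
tool_rot: [179.9, 0.0, 10.9]
force: [-3.2, 0.7, 0.2]
grip_width: 0.495
```

It's seated: the weight has come off the wrist. I'll release and rise.

apply_moves(
  rows=[
    {"delta_pos":[0,0,0],"dr":[0,0,0],"grip":4.8},
    {"delta_pos":[0,0,0],"dr":[0,0,0],"grip":5.5},
    {"delta_pos":[0,0,0],"dr":[0,0,0],"grip":6.5},
    {"delta_pos":[0,0,0],"dr":[0,0,0],"grip":7},
    {"delta_pos":[0,0,0],"dr":[0,0,0],"grip":7},
    {"delta_pos":[0,0,-2],"dr":[0,0,0],"grip":7},
    {"delta_pos":[0,0,-6],"dr":[0,0,0],"grip":7},
    {"delta_pos":[0,0,-11],"dr":[0,0,0],"grip":7},
    {"delta_pos":[0,0,-16],"dr":[0,0,0],"grip":7},
    {"delta_pos":[0,0,-20],"dr":[0,0,0],"grip":7},
    {"delta_pos":[0,0,-22],"dr":[0,0,0],"grip":7},
    {"delta_pos":[0,0,-22],"dr":[0,0,0],"grip":7},
  ],
)

```text
clock: 21.25
eef_pos: [0.4904, -0.2903, 0.2394]
tool_rot: [179.8, -0.1, 10.9]
force: [0.8, -0.1, -0.2]
grip_width: 0.796
```

```bash
python3 - <<'E'
from h import *
from rig import *
go([.489,-.29,.0175],10.8)
m=camera_model("wrist");im,d=get_image("wrist"); cv2.imwrite("pics/w10.png",im);np.savez("w10.npz",im=im,d=d,**m)
s,_=get_image("scene");cv2.imwrite("pics/s10.png",s)
m=load("w10.npz"); v,u=np.mgrid[:480,:640]
H,S,V=[a.astype(int) for a in cv2.split(cv2.cvtColor(im,cv2.COLOR_BGR2HSV))]
def rect(mask,z,name):
    c=max(cv2.findContours(mask.astype('uint8'),cv2.RETR_EXTERNAL,cv2.CHAIN_APPROX_NONE)[0],key=cv2.contourArea)
    b=cv2.minAreaRect((plane(m,c[:,0],z)[:,:2]*1000).astype('float32'));print(name,np.round(b[0],1),np.round(b[1],1),round(b[2],2))
for a,b in((100,215),(215,300)):
    rect((u>240)&(u<400)&(v>a)&(v<b)&(H>100)&(H<125)&(S>120)&(V>120),.024,'fence')
k=(u>290)&(u<350)&(v>150)&(v<290)&(H>18)&(H<30)&(S>110)&(V>120)
rect(cv2.morphologyEx(k.astype('uint8'),cv2.MORPH_CLOSE,np.ones((5,5))),.046,'brass')
E
```

```text
t 21.25 at [ 0.4904 -0.2903  0.2394] [ 1.7979e+02 -1.2000e-01  1.0870e+01] q [-33.   4. 105.  -0.  71.  46.] grip 7.02 F [ 0.8 -0.1 -0.2]
delta_pos cm [-0.18 -0.14 22.19] dr [ 0.21 -0.12  0.07]
fence [ 555.6 -278.4] [10.9 87.9] 10.81
fence [ 426.9 -302.7] [10.  87.2] 10.73
brass [ 490.  -290.7] [98.7 44. ] 10.79
```

View pics/w10.png

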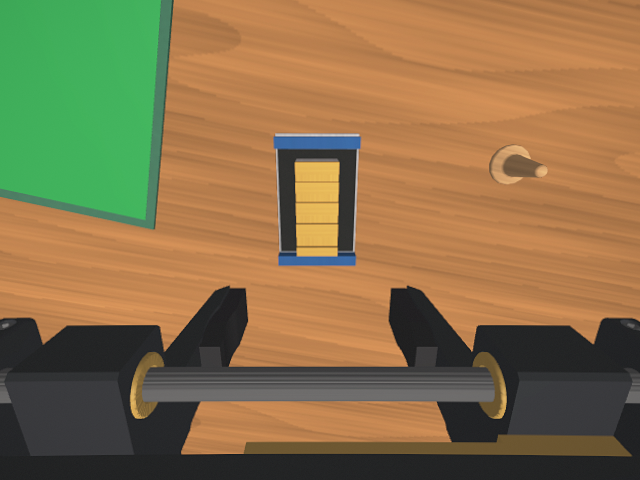

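View pics/s10.png

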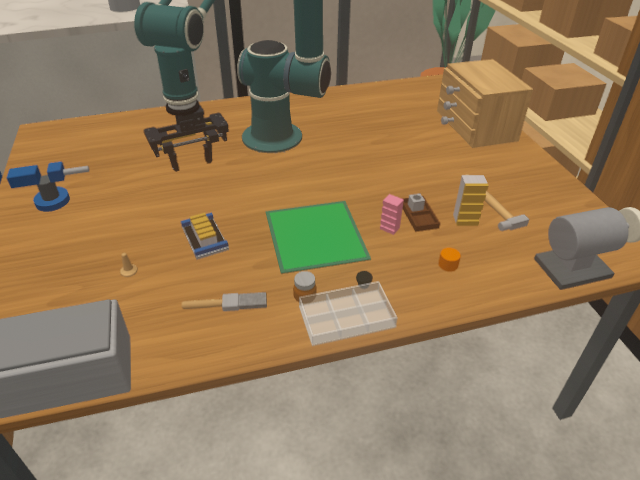

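The block is centred to within about 2 mm and 0.1°, brass up, and the bystanders haven't moved. I'll hand it in.

```bash
python3 -c "
from rig import r
print(r.sign_off())"
```

```text
the job is handed in; nothing more can be done
None
```

The job is done and handed in at about 21 s of the 61 s allowed. The sign-off gave no verdict.

- **What I did:** I took the small brass-faced block out of the tray, stood it upright on the mat and let go. Then I pushed it high on the brass side, and it toppled brass face up. I picked it up across its smooth sides and set it down in the cradle.
- **Placing:** in the last wrist view the block's centre is at (490.0, -290.7) mm and the midpoint between the fences at (491.2, -290.5) mm. The two angles agree to about 0.1°, so it is well inside the limits.
- **Brass up and untouched:** the brass faces up and the fingers are about 0.2 m clear.
- **Bystanders:** in the final scene view they look to be where they started; I judged this by eye and did not measure it.
- **Disagreements:** none of my checks failed. The top and wrist cameras differed by about 1–2 mm, which is within the calibration.

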